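Clear the shells, then scoop the next chestnuts from the tilt-out bin into the pot

ROBOT

A 6-joint arm with a two-finger parallel gripper is mounted at the origin on a cart in front of the work surface, level with it; the furniture and walls round the work are solid. World frame = base frame: x ahead of the robot, y to its left, z up, the work surface at z = 0. Lengths are in m, angles in rad, forces in N, time in s.
With the tool pointing down it reaches from about 0.275 to 0.725 m from the base axis. Payload 5.6 kg.
Tool frame: the origin (TCP) lies midway between the tips of the shut fingers; the grasp point (between the pads) lies 19 mm behind it; z points along the fingers, y is the line along which they close (so a half turn about z gives the same grasp; the last joint's range is limited). The gripper opens to 85 mm and grips with 20 to 120 N. Pads are 22 mm wide; open, the fingers measure 114 mm over their backs; the gripper's body (76 mm by 85 mm) begins 54 mm behind the grasp point. The pads swing forward as they close: fully open they stand 13 mm farther back than shut.
Start: joints at [1.543, 0.255, 0.108, 0, -1.424, -0.285], TCP at [0.169, 0.523, 0.231] pointing down, gripper open.
Joint ranges: [-2.95, 2.95], [-1.21, 1.97], [-1.09, 1.5], [-2.87, 1.71], [-2.94, -0.07], [-3.05, 3.05]. Speed limits (rad/s): [2.57, 2.57, 3.14, 3.14, 3.14, 3.14].

INTERFACE

Orientations are given as a rotation vector (axis times angle).
In Python, from plant import robot, fingers, kinematics, monitor, eyes, workorder, spotter gives the robot as it stands. The module is installed in compiled form; this text tells all that it offers. Calls block until the motion is done:
- robot.move_pose(position, orientation): joint-space move of the TCP to a pose.
- robot.movel(position, attitude=None, max_speed=0.15, force_limit=None): straight line of the TCP; attitude=None keeps the orientation; max_speed is the mean speed in m/s. With force_limit (N) it stops when the force on the tool has changed by that much, and returns True; else False.
- robot.move_joints(angles): joint-space move.
- fingers.grip(opening, newtons=None): opening from 0.0 (shut) to 1.0 (fully open); newtons is the grip in N (None keeps the last); returns when the fingers have stopped.
- robot.wait(seconds).
- kinematics.ik(position, orientation): joint angles nearest the present ones, or None.
- monitor.observe(): the state.
- eyes.grab_frame(name): name is "scene" or "top" or "wrist"; returns a dict with "image" (480x640x3 uint8, blue, green, red), "depth" (480x640 float32, m along the optical axis (not along the pixel's ray), 0 where there is no reading), "camera_matrix" (3x3 intrinsics, pixels), "k1" (the pictures are not rectified: a ray, as slopes to the right and down, at radius r is drawn at 1 + k1 r^2 times it, then the intrinsics apply), "R" (3x3) and "t" (3): a world point X has camera coordinates R X + t; the wrist camera has in their place "mount" (4x4, takes a point from camera to tool coordinates, whose origin is the TCP and whose axes are the flange's). Camera axes: x right, y down, z forward; pixel columns grow to the right and rows downward; lengths in m; the calibration is good to about 2 mm. A picture is of the moment at which its call begins: read the wrist's pose just before it.
A pose or a line that the arm cannot do raises robot.MotionError and nothing moves.
- workorder.job_done(): hands the job in; it is judged then, once.
Trained networks look in the newest picture that a camera, given by its name, has taken for a name from the list of things; names that differ only in an ending like _2 or _b are one class to them, and where a whole thing is asked for, a point or a joint stands for the part that bears it (a point fixed in the world has none). Each returns a list of dicts, best first, with "conf" (0 to 1); they miss things now and then, are a little off and sometimes report something else, mostly with a low value. They report only what shows in the picture. A call takes as long as a camera call.
- spotter.find_in(thing, camera): "location" ([x, y, z] in m, in the coordinates of the camera as it stood for that picture, good to about 4 mm: the middle of the surface that is visible of it).
- spotter.mark_of(thing, camera): "location" ([x, y, z] in m, in the coordinates of the camera as it stood for that picture, good to about 4 mm: a listed point, or the origin of a listed thing).
The state is a dict: "clock": time; "joint_pos": joint angles; "joint_vel": joint speeds; "joint_torque": joint torques, N m; "tcp_pos": TCP position; "tcp_rot": TCP orientation; "wrist_force": force on the tool from outside, world axes, zero at the start; "moment": the same for the moment, N m; "grip_width": opening from 0.0 (shut) to 1.0 (fully open); "gripper_force": force on a finger pad.
Only numpy, scipy, OpenCV 4.12 (cv2) and the standard library are available. Lean on these libraries where they do the work, as an engineer would, in place of code of your own. Each camera call takes 0.05 s, during which the arm holds its last target. There are 200 camera calls.

TASK

First use the scraper block to push all the chestnut shells off the worktop into the waste caddy hung on its edge, without picking them up. Then swing the rack's tilt-out bin fully forward, empty it with the scoop into the pot on the range (no fingers on the chestnuts in the bin), and shut the bin again. Leave the scraper standing and the scoop lying on the chopping board, and do not disturb the salt shaker or the herb jar.

Things in the scene. Friction and masses are not known exactly. Their poses are not given: they have to be found in the camera images.
- rack: Light-wood rack on the worktop, fixed, 152 wide (its y), 132 deep (its x), 170 high; two spice jars 62 high stand on the back half of its top. Origin on the worktop, mid-width, at the rack's front. +x points from the front into the rack, +y to the left as seen from the robot, +z up.
- bin (a joint): Tilt-out bin hinged along its lower front edge. 0: upright, shut; grows as its top swings out to the rack's -x; stop at 1.15 rad. No latch or spring: 0.6 kg, hinge a little damped; it falls shut below about 0.5 rad (0.56 loaded) and falls open to the stop above. Inside 120 wide (y), floor 100 deep, back wall 50 high, side walls 150 high at the front panel, sloping down to the back.
- bin_hinge (a point): The bin's hinge axis at mid-width, along the rack's y, 22 above the worktop and 4 inside the rack's front; axes as the rack's. It does not move with the bin.
- bin_lip (a point): Middle of the finger lip: the top edge of the bin's front panel (150 wide, 6 thick, brass bar 11 thick on top), 183 from the hinge axis; moves with the bin. Shut, it stands 35 above the rack's top, free for 60 behind (then the jars). z points along the panel away from the hinge, x from the panel into the bin.
- bin_corner (a point): Bin's inner corner at mid-width, where the inner faces of front panel and floor meet; moves with the bin: z up the panel toward the lip, x along the floor to the back wall, y along the corner. At 1.15 rad the panel is the lower slope, falling 24 degrees (0.42 rad) from lip to corner; the nuts lie on it or in the corner. The lip is 183 up this z.
- scoop_grip (a point): Steel scoop, 160 g; a point in its black handle where best held, 45 from the rear end. The bar, 112 long, 16 wide, 22 thick, rises 0.45 rad from the pan's back. x horizontal when the scoop lies flat, toward the open mouth; z up from the pan's floor. The pan's thin front edge is 146 ahead and 64 below this point; pan 85 long, 76 wide, side walls to 40 high, back wall 60 ahead. It lies stable on its pan.
- scoop_pan (a point): The same scoop: middle of the pan's floor, upper side (floor 2.5 thick); same axes. 100 ahead of scoop_grip and 61.5 below it.
- scraper_grip (a point): Scraper block, 140 g, standing: wooden foot 120 long (x), 26 thick (y), 30 high with steel edges; on it a wooden grip 96 long, 20 thick, up to 70 above the underside. This point is in the grip, 50 above the underside. It pushes along its y, either way.
- board: Wooden chopping board on the pan supports of the range (36 high), fixed, 170 (x) by 250 (y) by 21 high; origin under its centre. Scoop and scraper start on it.
- caddy: Grey open waste caddy, 230 (x) by 145 (y), 170 deep, walls 4, hung on the worktop's left edge in the gap before the range; fixed. Origin at the middle of its mouth, 4 below the worktop's top. The worktop's edge runs along x, 73 to -y of the origin. Two steel hooks 18 wide, 2 high lie on that edge (25 onto the worktop) at x = 100 and -100.
- pot_in (a point): Black pot standing on the range's pan supports (36 high), fixed: this point is the centre of its floor; inside it is about 170 across, its rim is 97 above this point. z is up. The handle points away from the robot.
- nut0_mid (a point): Chestnut, brown, about 35 x 29 x 24, 16 g, rounded and slippery; this point is its centre. Starts in the bin. May be absent.
- nut1_mid (a point): Chestnut, brown, about 35 x 29 x 24, 16 g, rounded and slippery; this point is its centre. Starts in the bin. May be absent.
- nut2_mid (a point): Chestnut, brown, about 35 x 29 x 24, 16 g, rounded and slippery; this point is its centre. Starts in the bin. May be absent.
- nut3_mid (a point): Chestnut, brown, about 35 x 29 x 24, 16 g, rounded and slippery; this point is its centre. Starts in the bin. May be absent.
- nut4_mid (a point): Chestnut, brown, about 35 x 29 x 24, 16 g, rounded and slippery; this point is its centre. Starts in the bin. May be absent.
- nut5_mid (a point): Chestnut, brown, about 35 x 29 x 24, 16 g, rounded and slippery; this point is its centre. Starts in the bin. May be absent.
- shell0_mid (a point): Empty half chestnut shell, brown, about 35 x 26 x 9.5 high, lying on the worktop; this point is its centre. May be absent.
- shell1_mid (a point): Empty half chestnut shell, brown, about 35 x 26 x 9.5 high, lying on the worktop; this point is its centre. May be absent.
- shell2_mid (a point): Empty half chestnut shell, brown, about 35 x 26 x 9.5 high, lying on the worktop; this point is its centre. May be absent.
- shell3_mid (a point): Empty half chestnut shell, brown, about 35 x 26 x 9.5 high, lying on the worktop; this point is its centre. May be absent.
- salt_mid (a point): Salt shaker, 44 across, 90 high, on the worktop to the right; centre.
- herbs_mid (a point): Herb jar, 47 across, 98 high, on the worktop to the right; centre.

How it is judged:
By the outcome, as a careful person would: the job done as asked, in the order asked, and still so for the second after the job is handed in, with the robot touching nothing.
Of nut0, nut1, nut2, nut3, nut4, nut5 only 3 to 6 are there at a start; the rules pass over those that are not, and their reading is None.
Of shell0, shell1, shell2, shell3 only 2 to 4 are there at a start; the rules pass over those that are not, and their reading is None.
At some moment in a run one of shell0, shell1, shell2, shell3 may be knocked a few centimetres aside while the robot is not near it.
It also fails if it takes over 210 s, if anything falls off the work surface, if the arm or the gripper's body presses on something with over 40 N, if the wrist force passes 120 N, or if a joint passes its speed limit or range.

## Working session

There is one attempt and no reset: what is moved stays moved. The work goes in short steps, each a Python script; the robot and the scene stay as the last script left them, time stands still between calls to the robot, and variables do not carry over. Pictures are saved under pics/ and viewed, at most 19 in all, crops included, and the job is handed in when it is done.

```bash
ls; mkdir -p pics
cat > h.py <<'E'
import numpy as np, cv2
from scipy.spatial.transform import Rotation as Rn
from plant import robot, fingers, kinematics, monitor, eyes, workorder, spotter
def tw(f,p,cam,st=None):
    p=np.array(p)
    if cam=='wrist':
        q=f['mount']@np.r_[p,1]
        return Rn.from_rotvec(st['tcp_rot']).as_matrix()@q[:3]+np.array(st['tcp_pos'])
    return f['R'].T@(p-f['t'])
def look(cam,names,kind='mark',save=None):
    st=monitor.observe(); f=eyes.grab_frame(cam)
    if save: cv2.imwrite(f'pics/{save}.png',f['image'])
    out={}
    for n in names:
        r=(spotter.mark_of if kind=='mark' else spotter.find_in)(n,cam)
        out[n]=[(np.round(tw(f,d['location'],cam,st),3),round(d['conf'],2)) for d in r]
    return f,st,out
def cloud(f,cam,st=None):
    d=f['depth'];K=f['camera_matrix'];h,w=d.shape
    uv=np.stack(np.meshgrid(np.arange(w),np.arange(h)),-1).reshape(-1,1,2).astype(float)
    n=cv2.undistortPoints(uv,K,np.array([f['k1'],0,0,0.])).reshape(h,w,2)
    P=np.dstack([n*d[...,None],d])
    if cam=='wrist':
        M=np.eye(4);M[:3,:3]=Rn.from_rotvec(st['tcp_rot']).as_matrix();M[:3,3]=st['tcp_pos'];M=M@f['mount']
        W=P@M[:3,:3].T+M[:3,3]
    else: W=(P-f['t'])@f['R']
    W[d<=0]=np.nan
    return W
def rot(x,z):
    "rotvec of tool with x axis ~x and z axis z"
    z=np.array(z,float);z/=np.linalg.norm(z);x=np.array(x,float);x-=z*(x@z);x/=np.linalg.norm(x)
    return Rn.from_matrix(np.c_[x,np.cross(z,x),z]).as_rotvec()
def s():
    o=monitor.observe();print('t%.1f'%o['clock'],np.round(o['tcp_pos'],3),'F',np.round(o['wrist_force'],1),'g%.2f f%.0f'%(o['grip_width'],o['gripper_force']),'j',np.round(o['joint_pos'],2));return o
E
python3 - <<'E'
from h import *
s()
N=['rack','bin_hinge','bin_lip','bin_corner','scoop_grip','scoop_pan','scraper_grip','board','caddy','pot_in','nut0_mid','shell0_mid','salt_mid','herbs_mid']
for c in ['top','scene']:
    f,st,o=look(c,N,save=c)
    print(c,'cam at',-f['R'].T@f['t'])
    for k,v in o.items(): print(k,[(list(map(float,a)),b) for a,b in v])
E
```

```text
pics
t0.0 [0.169 0.523 0.23 ] F [ 0.5 -0.3 -1. ] g1.00 f0 j [ 1.54  0.26  0.11 -0.   -1.42 -0.28]
top cam at [ 0.29821189 -0.08158106  1.45896121]
rack [([0.608, -0.328, -0.002], 0.93)]
bin_hinge [([0.614, -0.323, 0.024], 0.71)]
bin_lip [([0.61, -0.332, 0.205], 0.71)]
bin_corner [([0.61, -0.331, 0.026], 0.59)]
scoop_grip [([0.428, 0.31, 0.117], 0.94), ([0.61, -0.329, 0.024], 0.26)]
scoop_pan [([0.534, 0.294, 0.058], 0.89), ([0.421, -0.282, 0.006], 0.43), ([0.423, -0.507, 0.048], 0.2)]
scraper_grip [([0.523, 0.382, 0.106], 0.68)]
board [([0.495, 0.332, 0.036], 0.87), ([0.611, -0.33, 0.022], 0.57)]
caddy [([0.436, -0.135, -0.009], 0.72)]
pot_in [([0.48, 0.117, 0.041], 0.8)]
nut0_mid [([0.48, 0.118, 0.039], 0.25)]
shell0_mid [([0.383, -0.307, 0.007], 0.42)]
salt_mid [([0.505, -0.5, 0.048], 0.7), ([0.494, 0.333, 0.037], 0.3)]
herbs_mid [([0.423, -0.507, 0.046], 0.74), ([0.417, -0.281, 0.007], 0.31)]
scene cam at [-0.19820085 -0.81124723  0.873134  ]
rack [([0.604, -0.327, -0.0], 0.59)]
bin_hinge [([0.615, -0.324, 0.02], 0.8)]
bin_lip [([0.61, -0.325, 0.207], 0.71)]
bin_corner [([0.616, -0.33, 0.023], 0.75), ([0.427, -0.506, 0.048], 0.49)]
scoop_grip [([0.506, -0.498, 0.043], 0.16)]
scoop_pan [([0.524, 0.297, 0.06], 0.85)]
scraper_grip [([0.522, 0.382, 0.108], 0.91)]
board [([0.494, 0.337, 0.035], 0.96), ([0.61, -0.324, 0.207], 0.73)]
caddy [([0.433, -0.135, -0.008], 0.79)]
pot_in []
nut0_mid []
shell0_mid [([0.388, -0.3, 0.002], 0.5), ([0.428, -0.504, 0.05], 0.21)]
salt_mid [([0.506, -0.5, 0.044], 0.66)]
herbs_mid [([0.426, -0.508, 0.048], 0.89)]
```

View pics/top.png

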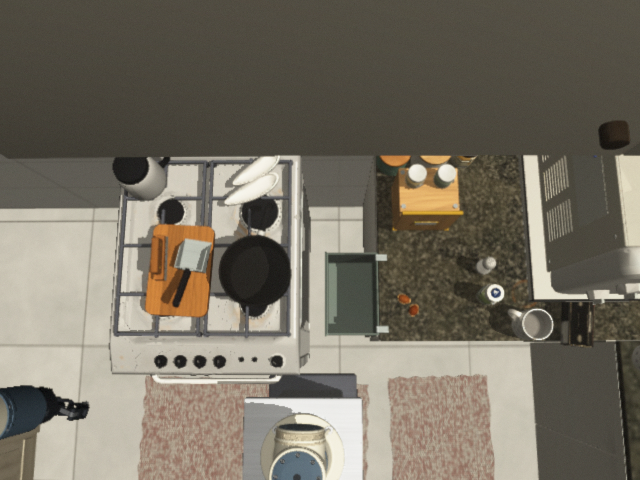

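View pics/scene.png

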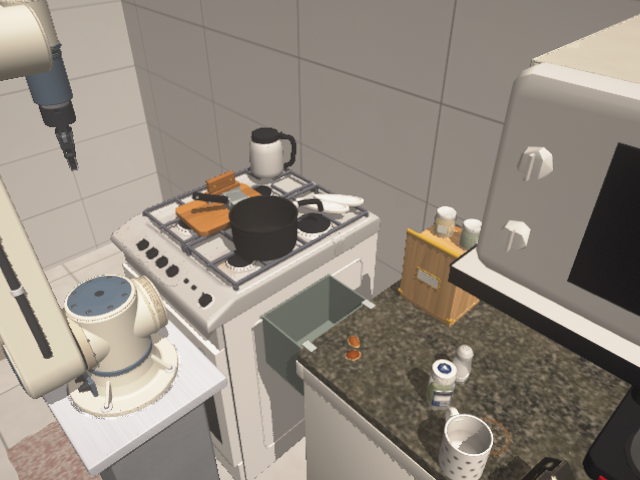

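Top view: two shells at px (404,299) and (413,311). The scraper stands at (157,255), its length along world x. The scoop is at (190,265) with its handle toward the robot, the caddy at (352,293) and the rack at (427,200) with the bin shut. Next I'll look at the board from close by.

```bash
cat >> h.py <<'E'
DOWN=[0,0,-1]
def shells(f,W):
    hsv=cv2.cvtColor(f['image'],cv2.COLOR_BGR2HSV)
    m=(hsv[...,0]<16)&(hsv[...,1]>130)&(hsv[...,2]>60)&(W[...,0]>.27)&(W[...,0]<.6)&(W[...,1]<-.18)&(W[...,1]>-.46)&(abs(W[...,2]-.007)<.02)
    n,l,stt,c=cv2.connectedComponentsWithStats(m.astype(np.uint8),connectivity=8)
    return [(stt[i,4],np.round(np.nanmin(W[l==i],0),3),np.round(np.nanmax(W[l==i],0),3)) for i in range(1,n) if stt[i,4]>8]
E
python3 - <<'E'
from h import *
f=eyes.grab_frame('top'); W=cloud(f,'top')
for b in shells(f,W): print(b)
robot.move_pose([0.42,0.335,0.36],rot([1,0,0],DOWN)); s()
f,st,o=look('wrist',['scoop_grip','scoop_pan','scraper_grip','board','pot_in'],save='w1')
for k,v in o.items(): print(k,[(list(map(float,a)),b) for a,b in v])
print(np.round(f['mount'],3))
W=cloud(f,'wrist',st); np.save('w1.npy',W)
def pca(m):
    P=W[m][:,:3]; c=P.mean(0); u,sv,v=np.linalg.svd(P[:,:2]-c[:2],full_matrices=False); q=(P[:,:2]-c[:2])@v.T
    print(len(P),c.round(4),v[0].round(3),q.min(0).round(3),q.max(0).round(3))
# scraper grip top
print('scr');pca((W[...,2]>.115)&(W[...,1]>.34)&(W[...,1]<.43)&(W[...,0]>.42)&(W[...,0]<.6))
print('foot+');pca((W[...,2]>.078)&(W[...,1]>.35)&(W[...,1]<.43)&(W[...,0]>.42)&(W[...,0]<.62))
print('handle');pca((W[...,2]>.105)&(W[...,1]>.2)&(W[...,1]<.345)&(W[...,0]>.33)&(W[...,0]<.55))
E
```

```text
(np.int32(87), array([ 0.404, -0.295, -0.003]), array([ 0.429, -0.264,  0.013]))
(np.int32(92), array([ 0.371, -0.319, -0.001]), array([ 0.401, -0.293,  0.015]))
t2.8 [0.419 0.336 0.359] F [-0.6  0.7 -0.1] g1.00 f0 j [ 0.97  0.23  0.4  -0.   -1.74  0.61]
scoop_grip [([0.433, 0.309, 0.118], 0.83)]
scoop_pan [([0.53, 0.293, 0.052], 0.93)]
scraper_grip [([0.527, 0.383, 0.108], 0.66)]
board []
pot_in [([0.484, 0.12, 0.043], 0.75)]
[[-0.    -0.952 -0.306  0.079]
 [ 1.    -0.001  0.001  0.001]
 [-0.001 -0.306  0.952 -0.142]
 [ 0.     0.     0.     1.   ]]
scr
22229 [0.442  0.3791 0.3912] [-1.    -0.013] [-0.129 -0.031] [0.022 0.039]
foot+
21719 [0.4473 0.3816 0.3709] [-0.999  0.041] [-0.136 -0.027] [0.028 0.032]
handle
28263 [0.4315 0.2916 0.3949] [-0.217  0.976] [-0.109 -0.039] [0.053 0.068]
```

View pics/w1.png

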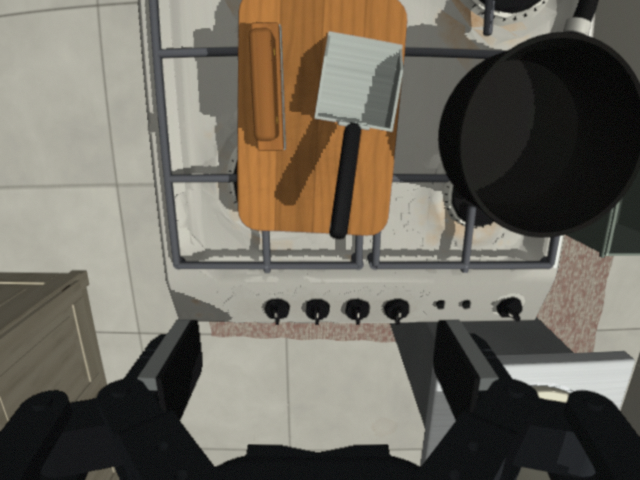

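The wrist picture shows the scraper at px (266,85), scoop handle (345,180), pan (360,80) and pot (545,135). The fingers got into my depth masks, so I'll filter them out by height.

Run:
```python
import numpy as np
W=np.load('w1.npy')
def pca(n,zl,zh,yl,yh,xl,xh):
    m=(W[...,2]>zl)&(W[...,2]<zh)&(W[...,1]>yl)&(W[...,1]<yh)&(W[...,0]>xl)&(W[...,0]<xh)
    P=W[m]; c=P.mean(0); v=np.linalg.svd(P[:,:2]-c[:2],full_matrices=False)[2]; q=(P[:,:2]-c[:2])@v.T
    lo,hi=np.percentile(q,[.5,99.5],axis=0); mid=c[:2]+((lo+hi)/2)@v
    print(n,len(P),c.round(4),'mid',mid.round(4),v[0].round(3),lo.round(3),hi.round(3),P[:,2].max().round(3))
pca('scrgrip',.098,.15,.35,.43,.42,.62)
pca('scrfoot',.08,.093,.35,.43,.42,.62)
pca('handle',.095,.16,.25,.35,.3,.5)
pca('pan',.057,.11,.22,.345,.48,.62)
```

```text
scrgrip 2756 [0.5245 0.3812 0.124 ] mid [0.5234 0.3823] [-1.   -0.02] [-0.045 -0.011] [0.048 0.009] 0.128
scrfoot 958 [0.5212 0.3763 0.086 ] mid [0.5236 0.3826] [-1.     0.001] [-0.062 -0.02 ] [0.057 0.007] 0.093
handle 2350 [0.4451 0.3073 0.1233] mid [0.4432 0.3079] [-0.983  0.184] [-0.053 -0.036] [0.057 0.036] 0.151
pan 7413 [0.5322 0.2908 0.0637] mid [0.5452 0.2955] [-0.989  0.146] [-0.076 -0.037] [0.052 0.05 ] 0.109
```

Run:
```python
from h import *
R=rot([1,0.02,0],DOWN)
fingers.grip(0.55)
robot.move_pose([.524,.382,.2],R)
robot.movel([.524,.382,.090],R,0.08,force_limit=10); s()
fingers.grip(0,60); s()
robot.movel([.524,.382,.27]); s()
f=eyes.grab_frame('top'); W=cloud(f,'top')
for b in shells(f,W): print(b)
R0=rot([1,0,0],DOWN)
robot.move_pose([.40,-.365,.2],R0); s()
f=eyes.grab_frame('top'); W=cloud(f,'top'); cv2.imwrite('pics/t2.png',f['image'])
for b in shells(f,W): print(b)
f,st,o=look('wrist',['shell0_mid','caddy'],save='w2')
for k,v in o.items(): print(k,[(list(map(float,a)),b) for a,b in v])
W=cloud(f,'wrist',st)
for b in shells(f,W): print(b)
```

```text
t5.9 [0.524 0.382 0.091] F [ 0.5  0.3 -0.5] g0.55 f0 j [ 0.87  0.52  0.14  0.   -1.19  0.72]
t6.3 [0.524 0.382 0.09 ] F [-0.1 -1.5  1. ] g0.23 f60 j [ 0.87  0.52  0.14 -0.   -1.19  0.72]
t7.6 [0.524 0.382 0.269] F [ 0.3  0.  -1.3] g0.23 f60 j [ 0.87  0.46  0.5  -0.   -1.61  0.72]
(np.int32(88), array([ 0.404, -0.295, -0.003]), array([ 0.43 , -0.264,  0.014]))
(np.int32(90), array([ 0.371, -0.319, -0.006]), array([ 0.401, -0.293,  0.017]))
t10.4 [ 0.401 -0.365  0.2  ] F [-0.5  0.7 -1.6] g0.23 f60 j [-0.45  0.25  0.02 -0.   -1.34  2.02]
(np.int32(12), array([ 0.346, -0.431, -0.004]), array([ 0.376, -0.419,  0.005]))
shell0_mid [([0.387, -0.307, 0.007], 0.73)]
caddy [([0.434, -0.136, -0.004], 0.72)]
(np.int32(801), array([ 0.406, -0.297,  0.001]), array([ 0.429, -0.266,  0.011]))
(np.int32(773), array([ 0.372, -0.319,  0.001]), array([ 0.401, -0.294,  0.011]))
```

View pics/w2.png

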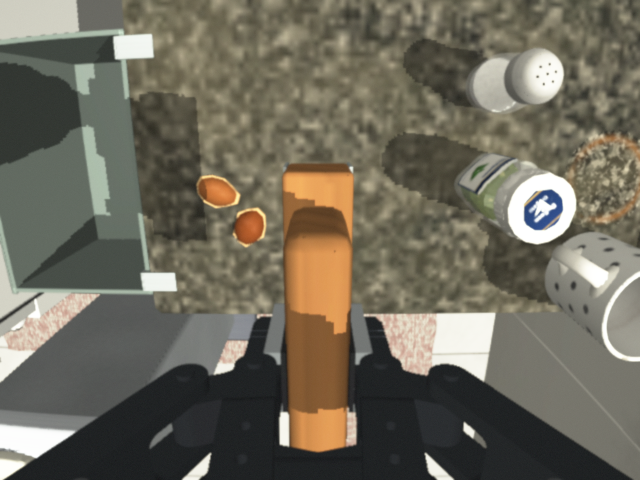

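Shells at px (217,191) and (249,227), between the scraper and the caddy. Both lie within x = 0.371 to 0.430, so a push centred at x = 0.412 clears both hooks.

Run:
```python
from h import *
R0=rot([1,0,0],DOWN)
robot.movel([.412,-.357,.06],R0,0.15)
hit=robot.movel([.412,-.357,.022],R0,0.03,force_limit=5); o=s(); print(hit)
z=o['tcp_pos'][2]+.0015
robot.movel([.412,-.357,z],R0,0.05); s()
robot.movel([.412,-.24,z],R0,0.08); s()
robot.movel([.412,-.152,z],R0,0.06); s()
robot.movel([.412,-.152,.15],R0,0.15)
f,st,o=look('wrist',['shell0_mid'],save='w3');print(o)
W=cloud(f,'wrist',st); print(shells(f,W))
robot.movel([.45,.0,.27],R0,0.2)
f=eyes.grab_frame('top'); W=cloud(f,'top'); cv2.imwrite('pics/t3.png',f['image'])
print(shells(f,W))
r=spotter.find_in('shell0_mid','top');print([(tw(f,d['location'],'top').round(3),d['conf']) for d in r])
```

```text
t12.5 [ 0.412 -0.357  0.034] F [-0.6  0.4  3.4] g0.23 f61 j [-0.43  0.39 -0.23  0.   -0.95  2.  ]
True
t12.8 [ 0.412 -0.357  0.035] F [ 0.5  0.  -1.5] g0.23 f60 j [-0.43  0.39 -0.23 -0.   -0.95  2.  ]
t14.4 [ 0.412 -0.24   0.035] F [-0.3  0.4 -1.2] g0.23 f60 j [-0.2   0.27 -0.41  0.   -0.89  1.77]
t16.0 [ 0.412 -0.152  0.035] F [-0.2 -0.6 -0.9] g0.22 f60 j [ 0.01  0.21 -0.5   0.   -0.86  1.57]
{'shell0_mid': [(array([ 0.388, -0.188, -0.167]), 0.49)]}
[]
[]
[]
```

View pics/t3.png

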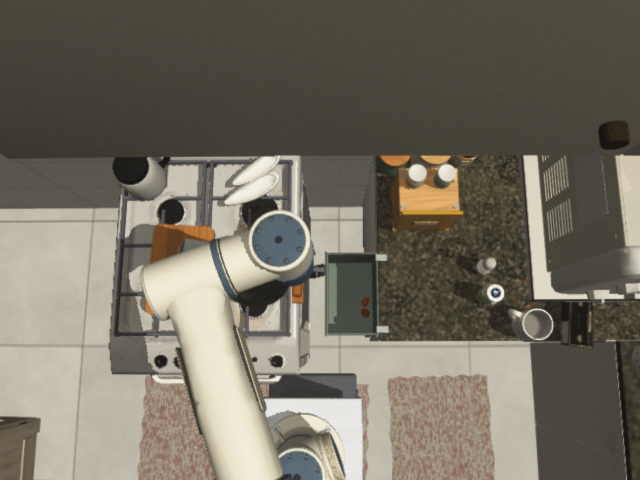

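Both shells are in the caddy, at px (365,300) and (365,309). Next I'll put the scraper back and check reachability for the bin cage path.

```bash
cat >> h.py <<'E'
H=np.array([.613,-.328,.022])
def binpose(th,k=.6,d=.022,sx=1,r=.183):
    a=k*th; L=H+r*np.array([-np.sin(th),0,np.cos(th)]); z=np.array([np.sin(a),0,-np.cos(a)])
    return L+d*z, rot([0,sx,0],z), z
E
python3 - <<'E'
from h import *
R0=rot([1,0,0],DOWN)
robot.movel([.505,.2,.27],R0,0.3)
robot.movel([.505,.395,.25],R0,0.3)
robot.movel([.505,.395,.10],R0,0.2)
print(robot.movel([.505,.395,.080],R0,0.03,force_limit=4)); s()
fingers.grip(.45); 
robot.movel([.505,.395,.25],R0,0.25); s()
f,st,o=look('top',['scraper_grip','scoop_grip','scoop_pan','bin_lip']);print(o)
for sx in (1,-1):
    for k in (.4,.6,1):
        q=[kinematics.ik(*binpose(t,k,sx=sx)[:2]) for t in (0,.4,.8,1.15)]
        q+=[kinematics.ik(p-.08*z,r) for p,r,z in [binpose(1.15,k,sx=sx)]]
        print(sx,k,[None if x is None else np.round(x,1).tolist() for x in q])
E
```

```text
True
t21.2 [0.505 0.396 0.09 ] F [-0.1  0.4  3.9] g0.23 f61 j [ 0.91  0.5   0.11  0.   -1.18  0.66]
t22.4 [0.505 0.395 0.249] F [-0.1 -0.2 -0.6] g0.45 f0 j [ 0.91  0.44  0.42 -0.   -1.55  0.66]
{'scraper_grip': [(array([0.506, 0.394, 0.107]), 0.89)], 'scoop_grip': [(array([0.428, 0.307, 0.12 ]), 0.87)], 'scoop_pan': [(array([0.536, 0.294, 0.061]), 0.73)], 'bin_lip': [(array([ 0.609, -0.329,  0.207]), 0.85)]}
1 0.4 [[-0.3, 0.6, 0.5, 0.0, -1.5, -2.9], [-0.3, 0.4, 0.1, -0.1, -1.2, -2.8], [-0.4, 0.2, -0.2, -0.2, -0.9, -2.6], [-0.5, 0.2, -0.3, -0.4, -0.6, -2.4], [-0.5, 0.1, -0.3, -0.3, -0.8, -2.4]]
1 0.6 [[-0.3, 0.6, 0.5, 0.0, -1.5, -2.9], [-0.3, 0.3, 0.0, -0.1, -1.1, -2.8], [-0.5, 0.2, -0.2, -0.3, -0.7, -2.5], [-0.7, 0.2, -0.4, -0.8, -0.6, -1.9], [-0.7, 0.0, -0.4, -0.7, -0.7, -2.0]]
1 1 [[-0.3, 0.6, 0.5, 0.0, -1.5, -2.9], [-0.4, 0.3, -0.1, -0.2, -0.9, -2.7], [-0.7, 0.2, -0.3, -0.9, -0.6, -1.9], [-1.2, 0.4, -0.4, -1.5, -1.0, -0.9], [-1.3, 0.3, -0.5, -1.4, -1.1, -0.9]]
-1 0.4 [[-0.3, 0.6, 0.5, 0.0, -1.5, 0.3], [-0.3, 0.4, 0.1, -0.1, -1.2, 0.3], [-0.4, 0.2, -0.2, -0.2, -0.9, 0.5], [-0.5, 0.2, -0.3, -0.4, -0.6, 0.8], [-0.5, 0.1, -0.3, -0.3, -0.8, 0.7]]
-1 0.6 [[-0.3, 0.6, 0.5, 0.0, -1.5, 0.3], [-0.3, 0.3, 0.0, -0.1, -1.1, 0.4], [-0.5, 0.2, -0.2, -0.3, -0.7, 0.7], [-0.7, 0.2, -0.4, -0.8, -0.6, 1.2], [-0.7, 0.0, -0.4, -0.7, -0.7, 1.2]]
-1 1 [[-0.3, 0.6, 0.5, 0.0, -1.5, 0.3], [-0.4, 0.3, -0.1, -0.2, -0.9, 0.5], [-0.7, 0.2, -0.3, -0.9, -0.6, 1.3], [-1.2, 0.4, -0.4, -1.5, -1.0, 2.3], [-1.3, 0.3, -0.5, -1.4, -1.1, 2.2]]
```

Run:
```python
from h import *
k=.5
p,r,z=binpose(0,k,sx=-1)
robot.move_pose(p+[0,0,.10],r)
print(robot.movel(p,r,0.1,force_limit=8)); s()
for t in np.linspace(.12,1.16,9):
    p,r,z=binpose(t,k,sx=-1)
    if robot.movel(p,r,0.12,force_limit=25): print('hit',t); break
robot.wait(.3); s()
robot.movel(p-.1*z,r,.2)
robot.move_pose([.40,-.328,.36],rot([1,0,0],DOWN)); s()
f,st,o=look('wrist',['bin_lip','bin_corner','nut0_mid','bin_hinge','rack'],save='w4')
for k,v in o.items(): print(k,[(list(map(float,a)),b) for a,b in v])
np.save('w4.npy',cloud(f,'wrist',st))
```

```text
False
t26.3 [ 0.613 -0.328  0.184] F [ 0.1 -0.2  0.2] g0.45 f0 j [-0.27  0.57  0.46  0.   -1.46  0.27]
t29.6 [ 0.458 -0.328  0.077] F [-0.3 -0.3  0.3] g0.45 f0 j [-0.58  0.19 -0.36 -0.57 -0.6   0.99]
t31.3 [ 0.4   -0.327  0.358] F [-0.4 -1.   0.2] g0.45 f0 j [-0.38  0.19  0.34 -0.   -1.73  1.95]
bin_lip [([0.449, -0.332, 0.091], 0.71)]
bin_corner []
nut0_mid []
bin_hinge []
rack []
```

View pics/w4.png

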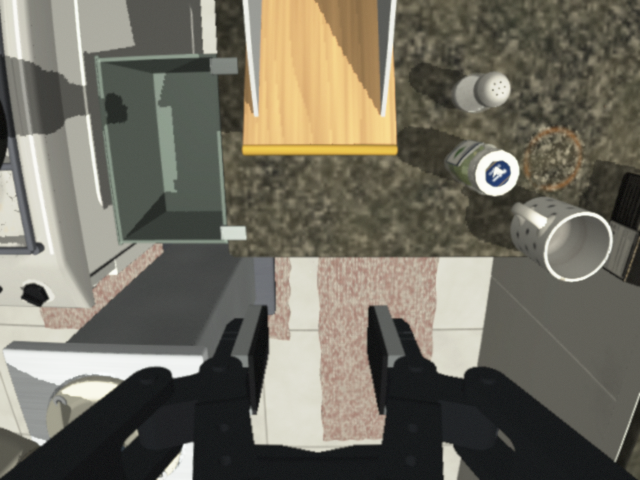

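The bin is open, with its lip at px (320,150), but the corner is out of view. I'll move the camera forward.

Run:
```python
from h import *
robot.move_pose([.52,-.328,.38],rot([1,0,0],DOWN)); s()
f,st,o=look('wrist',['bin_lip','bin_corner','nut0_mid','bin_hinge','rack'],save='w5')
for k,v in o.items(): print(k,[(list(map(float,a)),b) for a,b in v])
W=cloud(f,'wrist',st);np.save('w5.npy',W)
# panel plane profile at several y
for y in (-.36,-.33,-.30):
    m=(abs(W[...,1]-y)<.004)&(W[...,0]>.43)&(W[...,0]<.68)&(W[...,2]<.2)
    P=W[m]; b=np.round(P[:,0]/.02).astype(int)
    print(y,[(round(i*.02,2),round(float(np.median(P[b==i,2])),3)) for i in np.unique(b)])
```

```text
t32.1 [ 0.521 -0.328  0.379] F [-1.  -0.4 -0.3] g0.45 f0 j [-0.31  0.42  0.72  0.   -1.87  1.88]
bin_lip [([0.451, -0.333, 0.094], 0.9)]
bin_corner [([0.615, -0.329, 0.022], 0.57)]
nut0_mid [([0.613, -0.371, 0.044], 0.83)]
bin_hinge [([0.615, -0.332, 0.019], 0.94)]
rack [([0.608, -0.33, 0.001], 0.68), ([0.449, -0.333, 0.094], 0.65)]
-0.36 [(np.float64(0.44), 0.1), (np.float64(0.46), 0.093), (np.float64(0.48), 0.083), (np.float64(0.5), 0.075), (np.float64(0.52), 0.066), (np.float64(0.54), 0.056), (np.float64(0.56), 0.048), (np.float64(0.58), 0.039), (np.float64(0.6), 0.037), (np.float64(0.62), 0.137), (np.float64(0.64), 0.169), (np.float64(0.66), 0.169), (np.float64(0.68), 0.17)]
-0.33 [(np.float64(0.44), 0.1), (np.float64(0.46), 0.092), (np.float64(0.48), 0.083), (np.float64(0.5), 0.075), (np.float64(0.52), 0.065), (np.float64(0.54), 0.057), (np.float64(0.56), 0.047), (np.float64(0.58), 0.039), (np.float64(0.6), 0.048), (np.float64(0.62), 0.137), (np.float64(0.64), 0.169), (np.float64(0.66), 0.169), (np.float64(0.68), 0.169)]
-0.3 [(np.float64(0.44), 0.1), (np.float64(0.46), 0.092), (np.float64(0.48), 0.083), (np.float64(0.5), 0.075), (np.float64(0.52), 0.066), (np.float64(0.54), 0.057), (np.float64(0.56), 0.047), (np.float64(0.58), 0.038), (np.float64(0.6), 0.034), (np.float64(0.62), 0.136), (np.float64(0.64), 0.169), (np.float64(0.66), 0.169), (np.float64(0.68), 0.169)]
```

View pics/w5.png

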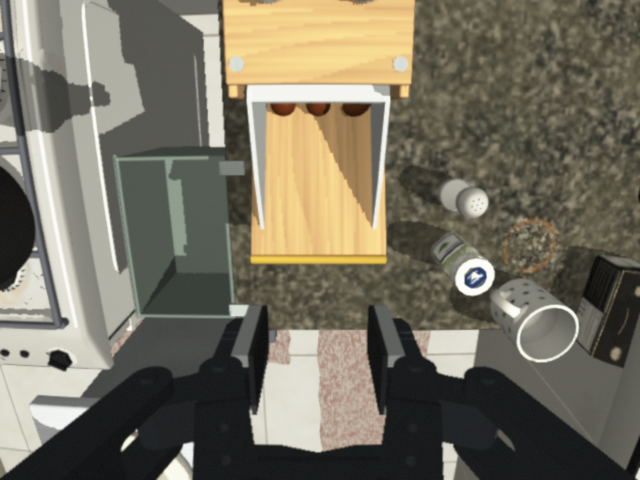

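Three nuts show at px (283,108), (318,108) and (355,108) in the corner. Next I'll check the wall positions and IK for scooping and pouring, then grasp the scoop.

```bash
cat >> h.py <<'E'
EDGE=np.array([.146,0,-.064])
def scoop(edge,p,yaw=0.,a=.2,ref=EDGE,roll=0.):
    "TCP pose putting scoop point ref at edge; p>0 mouth down"
    Rs=Rn.from_euler('z',yaw)*Rn.from_euler('y',p)*Rn.from_euler('x',roll)
    z=np.array([np.sin(a),0,-np.cos(a)]); x=np.array([np.cos(a),0,np.sin(a)])
    M=np.c_[x,np.cross(z,x),z]
    grip=np.array(edge)-Rs.apply(ref)
    return grip+Rs.apply(.019*z),(Rs*Rn.from_matrix(M)).as_rotvec()
E
python3 - <<'E'
from h import *
W=np.load('w5.npy'); plane=.1-(W[...,0]-.44)*.442
for lo,hi in ((.48,.52),(.52,.56)):
    m=(W[...,0]>lo)&(W[...,0]<hi)&(W[...,2]-plane>.015)&(W[...,2]<.2)&(W[...,1]<-.25)&(W[...,1]>-.41)
    print(np.unique(W[m][:,1].round(3),return_counts=True))
for u in (283,318,355): print(u,W[100:114:4,u].round(3).tolist())
for a in (0,.2,.4,.6):
    print('a',a)
    for y in (-.349,-.31):
      print(' scoop',[kinematics.ik(*scoop(e,p,0,a)) is not None for e,p in (([.46,y,.16],.42),([.47,y,.1],.42),([.61,y,.028],.42),([.61,y,.08],-.2),([.55,y,.12],-.3),([.55,y,.25],-.3))])
    for yaw in (-.6,0,.24,.8,1.3,-1.3):
      print(' pour',yaw,[(lambda q:None if q is None else np.round(q,1).tolist())(kinematics.ik(*scoop([.482,.118,.11],p,yaw,a))) for p in (-.3,.6,1.,1.2)])
    print(' pick',kinematics.ik(*scoop([.431,.309,.121],0,-.16,a,ref=np.zeros(3))) is not None)
E
```

```text
(array([-0.394, -0.393, -0.392, -0.391, -0.39 , -0.27 , -0.269, -0.268,
       -0.267, -0.266, -0.265]), array([11, 22, 19, 25, 50, 44, 23, 21, 21, 18,  1]))
(array([-0.394, -0.393, -0.392, -0.391, -0.39 , -0.27 , -0.269, -0.268,
       -0.267, -0.266, -0.265]), array([ 28,  37,  40,  36, 240, 156, 104,  35,  40,  34,   2]))
283 [[0.612, -0.299, 0.138], [0.61, -0.292, 0.058], [0.606, -0.292, 0.053], [0.602, -0.291, 0.051]]
318 [[0.612, -0.33, 0.136], [0.61, -0.33, 0.055], [0.606, -0.33, 0.055], [0.602, -0.33, 0.051]]
355 [[0.612, -0.363, 0.137], [0.61, -0.369, 0.066], [0.606, -0.37, 0.056], [0.602, -0.371, 0.05]]
a 0
 scoop [True, True, True, True, True, True]
 scoop [True, True, True, True, True, True]
 pour -0.6 [[1.2, 0.0, -0.7, 0.4, -1.0, -0.4], [0.3, 0.3, 0.2, -0.5, -1.8, 0.6], [0.1, 0.6, 0.6, -0.8, -2.2, 0.6], [0.0, 0.7, 0.7, -1.0, -2.4, 0.5]]
 pour 0 [[1.1, -0.3, -0.9, 0.4, -0.8, 0.2], [0.4, 0.4, 0.2, -0.3, -2.0, 1.1], [0.3, 0.7, 0.7, -0.5, -2.4, 1.0], [0.3, 0.9, 0.9, -0.7, -2.7, 0.8]]
 pour 0.24 [[0.9, -0.3, -0.9, 0.3, -0.8, 0.7], [0.5, 0.4, 0.2, -0.2, -2.0, 1.3], [0.4, 0.7, 
[... 2629 characters left out ...]
]]
 pour 0 [None, [0.7, -0.0, -0.2, 0.0, -1.4, 0.9], [0.5, 0.4, 0.3, -0.2, -1.9, 1.1], [0.4, 0.6, 0.6, -0.3, -2.1, 1.1]]
 pour 0.24 [None, [0.6, -0.0, -0.2, 0.0, -1.4, 1.2], [0.5, 0.4, 0.3, -0.1, -1.9, 1.3], [0.5, 0.6, 0.5, -0.1, -2.1, 1.3]]
 pour 0.8 [[-0.5, -0.0, -0.6, -1.1, -1.0, -2.8], [0.5, 0.0, -0.2, 0.0, -1.4, 1.9], [0.6, 0.3, 0.2, 0.1, -1.8, 1.8], [0.6, 0.5, 0.4, 0.1, -2.0, 1.8]]
 pour 1.3 [[-0.5, 0.3, -0.2, -0.9, -1.4, -2.6], [0.4, 0.1, -0.1, 0.0, -1.4, 2.4], [0.7, 0.3, 0.0, 0.2, -1.6, 2.2], [0.8, 0.4, 0.1, 0.3, -1.8, 2.1]]
 pour -1.3 [[1.2, 0.6, -0.2, 0.5, -1.6, -1.1], [0.7, 0.2, -0.0, 0.0, -1.4, -0.5], [0.3, 0.2, 0.1, -0.4, -1.5, -0.0], [0.1, 0.2, 0.2, -0.6, -1.6, 0.2]]
 pick True
```

Run:
```python
from h import *
fingers.grip(.4)
p,r=scoop([.431,.309,.121],0,-.16,ref=np.zeros(3))
robot.move_pose(p+[0,0,.13],r)
f,st,o=look('wrist',['scoop_grip','scoop_pan']);print(o)
print(robot.movel(p,r,.1,force_limit=8)); s()
fingers.grip(0,110); s()
robot.movel(p+[0,0,.15],r,.15); o=s()
robot.movel(*scoop([.5,.1,.30],-.1),.3)
f,st,o=look('wrist',['scoop_grip','scoop_pan'],save='w6');print(o)
R=Rn.from_rotvec(st['tcp_rot'])
for n in o: 
    for v,c in o[n]: print(n,R.inv().apply(v-np.array(st['tcp_pos'])).round(3))
```

```text
{'scoop_grip': [(array([0.432, 0.309, 0.121]), 0.94)], 'scoop_pan': [(array([0.529, 0.294, 0.053]), 0.7)]}
False
t36.6 [0.435 0.309 0.103] F [-1.   1.2  0.3] g0.40 f0 j [ 1.04  0.21 -0.39  0.24 -0.9   0.23]
t36.9 [0.435 0.309 0.103] F [-1.2 -0.1  3.1] g0.17 f107 j [ 1.04  0.21 -0.39  0.24 -0.9   0.23]
t38.1 [0.434 0.308 0.251] F [ 0.3 -0.4 -2. ] g0.17 f107 j [ 1.04  0.12 -0.1   0.19 -1.28  0.32]
{'scoop_grip': [(array([0.349, 0.1  , 0.347]), 0.64)], 'scoop_pan': [(array([0.45 , 0.102, 0.287]), 0.87)]}
scoop_grip [ 0.     0.    -0.017]
scoop_pan [ 0.079 -0.002  0.07 ]
```

View pics/w6.png

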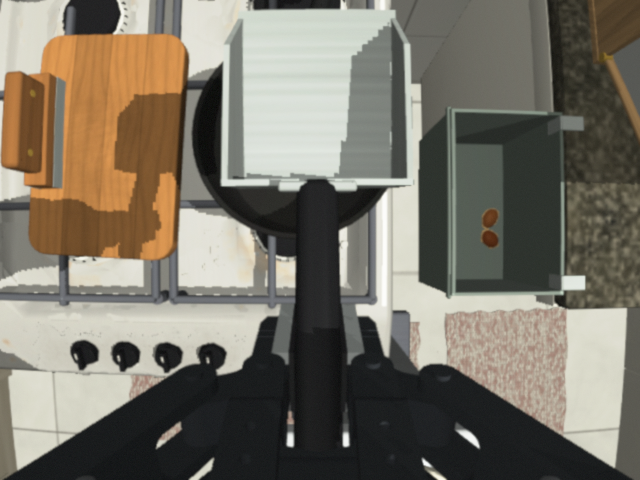

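Both shells are in the caddy at px (490,215) and (490,238), and the scoop is held. I'll check its pitch in the grip by fitting a plane to the pan floor.

```bash
cat >> h.py <<'E'
def pantilt():
    st=monitor.observe(); f=eyes.grab_frame('wrist'); W=cloud(f,'wrist',st)
    P=W[50:160,255:380].reshape(-1,3); P=P[~np.isnan(P[:,0])]
    P=Rn.from_rotvec(st['tcp_rot']).inv().apply(P-np.array(st['tcp_pos']))
    c=np.median(P,0); P=P[abs(P[:,2]-c[2])<.03]; c=P.mean(0); n=np.linalg.svd(P-c,full_matrices=False)[2][2]; n*=-np.sign(n[2])
    print('centre',c.round(4),'n',n.round(3),'a',np.arctan2(n[0],-n[2]).round(3),'resid',np.std((P-c)@n).round(4))
    # front edge x in tool frame
    return f,st,W
E
python3 - <<'E'
from h import *
f,st,W=pantilt()
T=Rn.from_rotvec(st['tcp_rot']).inv().apply((W-np.array(st['tcp_pos'])).reshape(-1,3)).reshape(W.shape)
for v in (8,11,14,20,60,120,170,178,182): print(v,T[v,320].round(4))
print(T[100,[228,235,240,245,395,400,405]].round(4).tolist())
E
```

```text
centre [0.0835 0.001  0.0625] n [ 0.201 -0.003 -0.98 ] a 0.203 resid 0.0007
8 [0.1722 0.0037 0.2579]
11 [0.1274 0.0024 0.0726]
14 [0.126  0.0024 0.0721]
20 [0.123  0.0024 0.071 ]
60 [0.1041 0.0024 0.0666]
120 [0.0762 0.0024 0.061 ]
170 [0.053  0.0024 0.0554]
178 [0.0492 0.0024 0.0546]
182 [0.0541 0.0021 0.0121]
[[0.0846, -0.0345, 0.0283], [0.0852, -0.035, 0.0457], [0.0855, -0.0346, 0.0558], [0.0857, -0.0336, 0.0632], [0.0854, 0.0364, 0.0522], [0.085, 0.0364, 0.0404], [0.0846, 0.0361, 0.0286]]
```

The grip matches the nominal model (a = 0.203). First scoop, along the right side.

```bash
cat >> h.py <<'E'
ND=np.array([-.912,0,.41])   # up the open panel
REAR=np.array([.061,0,-.064])
def panelz(x): return .1-(x-.44)*.443
def go(pos,p,y=None,v=.1,fl=None,yaw=0.,ref=EDGE,roll=0.):
    tp,r=scoop(pos,p,yaw,ref=ref,roll=roll); return robot.movel(tp,r,v,force_limit=fl)
def edge(): 
    o=monitor.observe(); R=Rn.from_rotvec(o['tcp_rot'])
    return np.array(o['tcp_pos'])+R.apply([.1304,0,.0727])
def dig(y,p0=.45,x0=.53,clear=.0008,fl=9,roll=0.):
    go([x0-.03,y,.2],.3,v=.25)
    go([x0,y,panelz(x0)+.02],p0,v=.15)
    h=go([x0,y,panelz(x0)-.008],p0,v=.03,fl=4,roll=roll); e=edge(); print('panel touch',h,e.round(4),'model z',round(panelz(e[0]),4))
    z0=e[2]+clear
    go([x0,y,z0],p0,v=.05,roll=roll)
    d=.105; h=go(np.array([x0,y,z0])-ND*d,p0,v=.05,fl=fl,roll=roll); e=edge(); print('floor touch',h,e.round(4)); s()
    return e
def raise_(y,p0=.45,e=None):
    if e is None: e=edge()
    e=np.array([e[0]-.001,y,e[2]+.0005])
    c,sn=np.cos(p0),np.sin(p0); rear=e-.085*np.array([c,0,-sn])
    for p in (.2,0,-.12): go(rear+[0,0,.001],p,v=.06,ref=REAR)
    robot.wait(.3)
    go(rear+ND*.04+[0,0,.002],-.15,v=.05,ref=REAR)
    go(rear+ND*.075+[0,0,.004],-.35,v=.05,ref=REAR)
    s()
    go(rear+ND*.075+[0,0,.14],-.35,v=.12,ref=REAR)
E
python3 - <<'E'
from h import *
y=-.348
tp,r=scoop([.48,-.30,.25],0); robot.move_pose(tp,r)
e=dig(y)
raise_(y,e=e); s()
f,st,o=look('wrist',['nut0_mid','scoop_pan'],save='w7')
for k,v in o.items(): print(k,[(list(map(float,a)),b) for a,b in v])
E
```

```text
panel touch True [ 0.5311 -0.3483  0.0607] model z 0.0596
floor touch True [ 0.6155 -0.3482  0.0232]
t44.7 [ 0.507 -0.348  0.126] F [-0.7  0.8  5. ] g0.17 f108 j [-0.3   0.58  0.29  0.08 -1.52  1.86]
t48.0 [ 0.4   -0.348  0.119] F [ 0.3 -0.5 -2.1] g0.17 f107 j [-0.69  0.1  -0.34 -0.51 -0.75  2.57]
t49.3 [ 0.4   -0.348  0.253] F [ 0.1  0.4 -2.6] g0.18 f107 j [-0.67 -0.02 -0.14 -0.39 -1.04  2.37]
nut0_mid []
scoop_pan [([0.503, -0.347, 0.238], 0.79)]
```

View pics/w7.png

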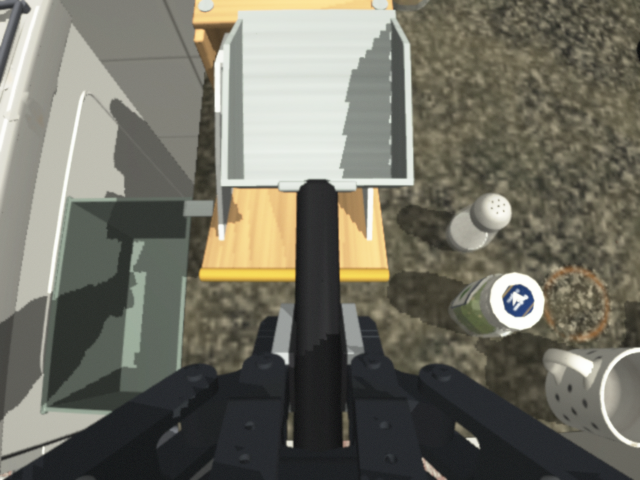

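The pan came up empty. The edge reached the corner, but the edge-to-floor gap that opened while raising let the nuts drop off. I'll follow the bin floor with the edge while pitching up instead. First, where are the nuts now?

Run:
```python
from h import *
go([.42,-.12,.28],-.2,v=.3)
f=eyes.grab_frame('top'); 
r=spotter.find_in('nut0_mid','top');print([(tw(f,d['location'],'top').round(3),round(d['conf'],2)) for d in r])
u=cv2.resize(f['image'][150:330,350:530],None,fx=3.3,fy=3.3,interpolation=cv2.INTER_CUBIC);cv2.imwrite('pics/t4.png',u)
```

```text
[(array([ 0.603, -0.366,  0.053]), 0.45)]
```

View pics/t4.png

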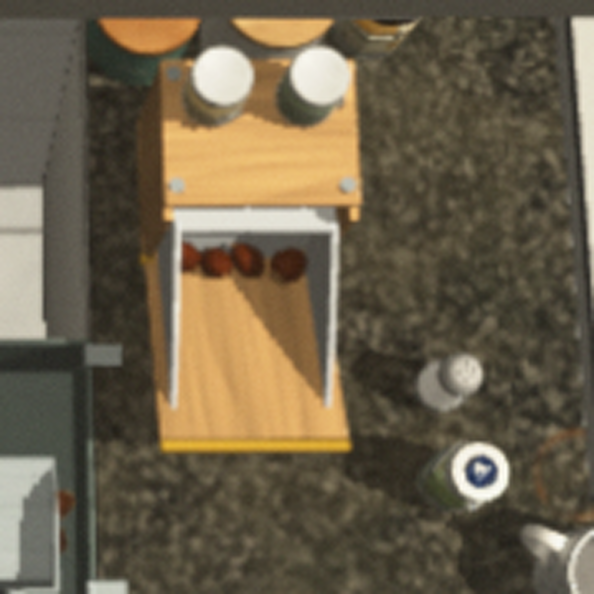

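Four nuts now show, at px (188,257), (215,262), (247,260) and (288,264); the left three fit one scoop against the left wall.

```bash
cat >> h.py <<'E'
def raise2(y,e,p0=.45):
    C=np.array([e[0]-.0015,y,e[2]+.0005]); F=np.array([.409,0,.9126])
    for p,sd in ((.25,.016),(.05,.034),(-.15,.049),(-.38,.065)): go(C+F*sd,p,v=.06)
    robot.wait(.4); e2=C+F*.065; s()
    go(e2+ND*.04,-.38,v=.05); go(e2+ND*.08,-.40,v=.06)
    go(e2+ND*.08+[0,0,.12],-.4,v=.12)
def seen():
    st=monitor.observe(); f=eyes.grab_frame('wrist'); r=spotter.find_in('nut0_mid','wrist')
    print('nuts seen',[(tw(f,d['location'],'wrist',st).round(3).tolist(),round(d['conf'],2)) for d in r]); return f
E
python3 - <<'E'
from h import *
y=-.3085
tp,r=scoop([.48,-.30,.25],0); robot.movel(tp,r,.25)
e=dig(y)
raise2(y,e); s()
f=seen(); cv2.imwrite('pics/w8.png',f['image'][:260,150:490])
E
```

```text
panel touch True [ 0.5311 -0.3088  0.0607] model z 0.0596
floor touch True [ 0.6155 -0.3091  0.0232]
t57.8 [ 0.507 -0.309  0.126] F [-1.3  1.4  5.4] g0.17 f108 j [-0.25  0.55  0.23  0.06 -1.5   1.8 ]
t59.9 [ 0.501 -0.315  0.083] F [-2.6 -2.7 26. ] g0.17 f131 j [-0.49  0.21 -0.34 -0.53 -0.53  2.46]
t62.8 [ 0.419 -0.308  0.221] F [-0.4 -0.2 -1.6] g0.17 f122 j [-0.58 -0.06 -0.28 -0.41 -0.88  2.34]
nuts seen []
```

View pics/w8.png

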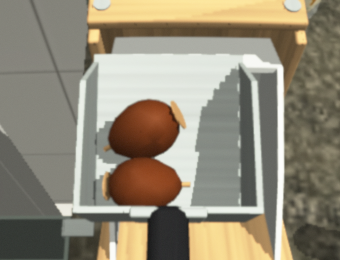

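Two nuts are on the pan. The 26 N reading at full pitch suggests the hand touched the bin wall, so I'll pitch less next time. Pouring into the pot.

```bash
cat >> h.py <<'E'
POT=np.array([.482,.118,.041])
def pour(yaw=.5):
    d=np.array([np.cos(yaw),np.sin(yaw),0])
    go([.48,-.25,.30],-.35,v=.25)
    go([.49,-.02,.30],-.35,v=.22,yaw=yaw*.6)
    e=np.array([POT[0],POT[1],0])-.03*d
    go(e+[0,0,.24],-.25,v=.2,yaw=yaw)
    go(e+[0,0,.16],.1,v=.15,yaw=yaw)
    go(e+[0,0,.15],.6,v=.08,yaw=yaw)
    go(e+[0,0,.13],1.1,v=.12,yaw=yaw); robot.wait(.5)
    s()
    go(e+[0,0,.24],.2,v=.25,yaw=yaw)
    f,st,W=pantilt()
    f=eyes.grab_frame('top'); r=spotter.find_in('nut0_mid','top'); print('top',[(tw(f,d['location'],'top').round(3).tolist(),round(d['conf'],2)) for d in r]); return f
E
python3 - <<'E'
from h import *
# feasibility of the pour chain is tested as it goes (MotionError leaves the arm still)
pour()
go([.44,-.10,.30],-.1,v=.3)
f=eyes.grab_frame('top'); r=spotter.find_in('nut0_mid','top'); print([(tw(f,d['location'],'top').round(3).tolist(),round(d['conf'],2)) for d in r])
a=cv2.resize(f['image'][190:320,350:480],(600,600),interpolation=3)
b=f['image'][225:320,205:300]
a[:200,400:]=cv2.resize(b,(200,200)); cv2.imwrite('pics/t5.png',a); s()
E
```

```text
t68.0 [0.434 0.092 0.278] F [-0.8 -0.3 -2.4] g0.17 f122 j [ 0.54  0.63  0.49 -0.04 -2.32  1.52]
centre [0.0824 0.001  0.0708] n [ 0.354  0.002 -0.935] a 0.362 resid 0.0007
top [([0.603, -0.367, 0.051], 0.51)]
[([0.604, -0.365, 0.05], 0.57)]
t70.0 [ 0.294 -0.099  0.33 ] F [ 0.4 -0.8 -2.3] g0.17 f122 j [ 0.32 -0.5  -0.36  0.09 -1.43  1.25]
```

View pics/t5.png

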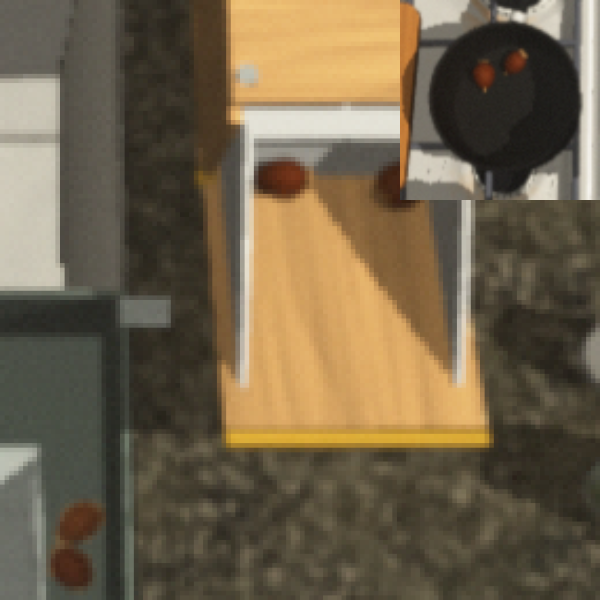

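Two nuts are in the pot (inset px (485,75) and (515,62)), with one left in the bin at each side. The scoop slipped to a = 0.36 because the fingertips touched the panel. I'll remeasure the scoop in the hand, update the model and limit the pitch.

Run:
```python
from h import *
f,st,W=pantilt()
T=Rn.from_rotvec(st['tcp_rot']).inv().apply((W-np.array(st['tcp_pos'])).reshape(-1,3)).reshape(W.shape)
for u in (270,320,370):
    c=T[:200,u]; ok=np.where(abs(c[:,2]-(.0708+.379*(c[:,0]-.0824)))<.003)[0]; print(u,ok.min(),c[ok.min()].round(4),c[ok.max()].round(4))
for v in (60,120): r=T[v]; ok=np.where(abs(r[:,2]-(.0708+.379*(r[:,0]-.0824)))<.003)[0]; print(v,r[ok.min()].round(4),r[ok.max()].round(4))
```

```text
centre [0.0829 0.001  0.0709] n [ 0.355  0.001 -0.935] a 0.362 resid 0.0007
270 54 [ 0.1092 -0.0231  0.0829] [ 0.039  -0.022   0.0546]
320 54 [0.1089 0.0025 0.0819] [0.0386 0.0024 0.0565]
370 54 [0.1091 0.0281 0.0821] [0.039  0.0268 0.0544]
60 [ 0.1061 -0.0362  0.0807] [0.1062 0.0393 0.0807]
120 [ 0.0763 -0.034   0.0661] [0.0763 0.0368 0.068 ]
```

The scoop shifted about 9 mm toward the palm, which reduces finger clearance. I'll lay it flat on the board and regrasp it with the fingertips higher.

```bash
cat >> h.py <<'E'
import json,os
G=json.load(open('g.json')) if os.path.exists('g.json') else [.2,0,-.019]   # a, grip point in tool x,z
def scoop(edge,p,yaw=0.,a=None,ref=EDGE,roll=0.):
    a=G[0]
    Rs=Rn.from_euler('z',yaw)*Rn.from_euler('y',p)*Rn.from_euler('x',roll)
    z=np.array([np.sin(a),0,-np.cos(a)]); x=np.array([np.cos(a),0,np.sin(a)])
    Rt=Rs*Rn.from_matrix(np.c_[x,np.cross(z,x),z])
    return np.array(edge)-Rs.apply(ref)-Rt.apply([G[1],0,G[2]]), Rt.as_rotvec()
def edge():
    o=monitor.observe(); a=G[0]
    z=np.array([np.sin(a),0,-np.cos(a)]); x=np.array([np.cos(a),0,np.sin(a)])
    return np.array(o['tcp_pos'])+Rn.from_rotvec(o['tcp_rot']).apply([x@EDGE+G[1],0,z@EDGE+G[2]])
def setG(*g):
    G[:]=g; json.dump(list(g),open('g.json','w'))
E
python3 - <<'E'
from h import *
setG(.362,-.003,-.028)
g0=np.array([.425,.30,.121]); Z=np.zeros(3)
def at(dz): return scoop(g0+[0,0,dz],0,-.16,ref=Z)
go(g0+[0,-.2,.15],0,v=.3,yaw=-.16,ref=Z)
robot.movel(*at(.15),.3); robot.movel(*at(.02),.15)
print(robot.movel(*at(-.012),.025,force_limit=3)); o=s()
fingers.grip(.4); robot.wait(.3)
p,r=at(0); zt=Rn.from_rotvec(o['tcp_rot']).apply([0,0,1])
robot.movel(np.array(o['tcp_pos'])-.10*zt,None,.2)
f,st,o=look('wrist',['scoop_grip','scoop_pan','board']);print(o)
setG(.2,0,-.013)
v=o['scoop_grip'][0][0] if o['scoop_grip'] else g0
w=o['scoop_pan'][0][0] if o['scoop_pan'] else None
yaw=-.16; 
if w is not None: print('yaw',np.arctan2(*(w-v)[[1,0]]))
E
```

```text
True
t73.9 [0.438 0.298 0.096] F [ 0.4 -0.3  1.2] g0.17 f123 j [ 1.1   0.16 -0.61  0.52 -0.75 -0.07]
{'scoop_grip': [(array([0.423, 0.3  , 0.122]), 0.88)], 'scoop_pan': [(array([0.522, 0.286, 0.054]), 0.63)], 'board': []}
yaw -0.14048262839039774
```

```bash
sed -i 's/(-.15,.049),(-.38,.065)): go(C+F\*sd,p,v=.06)/(-.12,.049),(-.24,.062)): go(C+F*sd,p,v=.06)/; s/e2=C+F\*.065/e2=C+F*.062/; s/go(e2+ND\*.04,-.38,v=.05); go(e2+ND\*.08,-.40,v=.06)/go(e2+ND*.04,-.24,v=.05); go(e2+ND*.08,-.25,v=.06)/' h.py; grep -n -A7 'def raise2' h.py
python3 - <<'E'
from h import *
g0=np.array([.424,.300,.121]); Z=np.zeros(3)
p,r=scoop(g0,0,-.15,ref=Z)
robot.movel(p+[0,0,.08],r,.2)
print(robot.movel(p,r,.1,force_limit=8))
fingers.grip(0,120); s()
robot.movel(p+[0,0,.15],r,.2)
go([.49,.02,.3],-.1,v=.3)
f,st,W=pantilt()
T=Rn.from_rotvec(st['tcp_rot']).inv().apply((W-np.array(st['tcp_pos'])).reshape(-1,3)).reshape(W.shape)
print(T[8:16,320].round(4).tolist())
E
```

```text
87:def raise2(y,e,p0=.45):
88-    C=np.array([e[0]-.0015,y,e[2]+.0005]); F=np.array([.409,0,.9126])
89-    for p,sd in ((.25,.016),(.05,.034),(-.12,.049),(-.24,.062)): go(C+F*sd,p,v=.06)
90-    robot.wait(.4); e2=C+F*.062; s()
91-    go(e2+ND*.04,-.24,v=.05); go(e2+ND*.08,-.25,v=.06)
92-    go(e2+ND*.08+[0,0,.12],-.4,v=.12)
93-def seen():
94-    st=monitor.observe(); f=eyes.grab_frame('wrist'); r=spotter.find_in('nut0_mid','wrist')
False
t77.0 [0.427 0.3   0.109] F [-1.6 -0.5  5.3] g0.16 f117 j [ 1.04  0.19 -0.41  0.24 -0.91  0.24]
centre [0.0836 0.001  0.0688] n [ 0.201 -0.001 -0.98 ] a 0.202 resid 0.0007
[[0.2046, 0.0047, 0.3966], [0.2036, 0.0047, 0.3973], [0.2027, 0.0047, 0.3985], [0.2012, 0.0047, 0.3969], [0.2, 0.0047, 0.3964], [0.1281, 0.0025, 0.0798], [0.1273, 0.0025, 0.0783], [0.1268, 0.0025, 0.0782]]
```

Run:
```python
from h import *
y=-.3085
go([.48,-.30,.25],0,v=.3)
e=dig(y); raise2(y,e); s()
f=seen(); cv2.imwrite('pics/w9.png',f['image'][:260,150:490])
```

```text
panel touch True [ 0.5308 -0.3087  0.0609] model z 0.0598
floor touch True [ 0.6153 -0.3089  0.0233]
t84.7 [ 0.509 -0.309  0.132] F [-1.2  0.3  4.8] g0.16 f118 j [-0.24  0.55  0.24  0.06 -1.51  1.8 ]
t86.5 [ 0.488 -0.308  0.096] F [-0.  -0.5 -2.2] g0.16 f117 j [-0.41  0.2  -0.32 -0.28 -0.67  2.17]
t89.2 [ 0.414 -0.308  0.224] F [ 0.6  0.1 -1.5] g0.16 f117 j [-0.59 -0.06 -0.28 -0.41 -0.89  2.34]
nuts seen [([0.494, -0.353, 0.089], 0.36)]
```

View pics/w9.png

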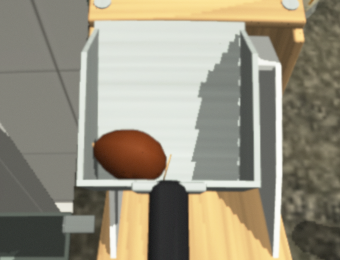

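One nut is scooped cleanly, at crop px (128,155). Pouring it, then checking the bin.

Run:
```python
from h import *
pour()
go([.44,-.10,.30],-.1,v=.3)
f=eyes.grab_frame('top'); r=spotter.find_in('nut0_mid','top'); print([(tw(f,d['location'],'top').round(3).tolist(),round(d['conf'],2)) for d in r])
a=cv2.resize(f['image'][190:320,350:480],(600,600),interpolation=3)
b=f['image'][225:320,205:300]
a[400:,400:]=cv2.resize(b,(200,200)); cv2.imwrite('pics/t6.png',a); s()
```

```text
t94.4 [0.439 0.094 0.281] F [-0.2 -0.3 -1.6] g0.17 f117 j [ 0.54  0.64  0.51 -0.04 -2.34  1.52]
centre [0.0833 0.001  0.0714] n [ 0.226  0.002 -0.974] a 0.228 resid 0.0007
top []
[]
t96.5 [ 0.293 -0.099  0.336] F [ 0.5  0.5 -1.6] g0.16 f117 j [ 0.32 -0.5  -0.34  0.09 -1.44  1.25]
```

View pics/t6.png

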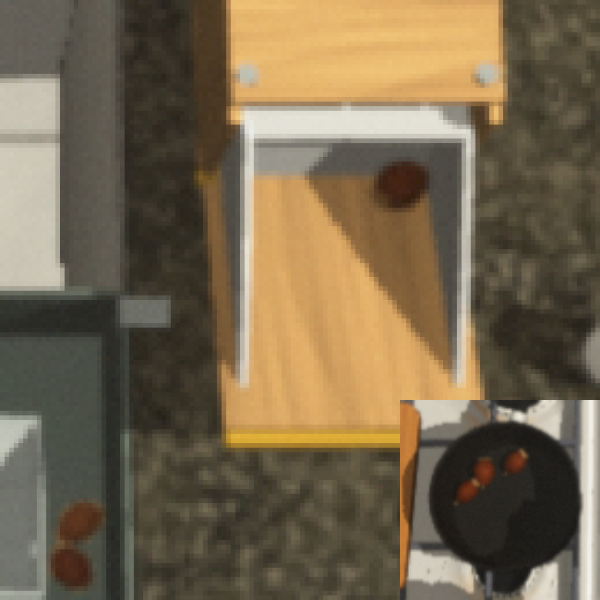

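Three nuts are in the pot and one remains on the right at px (402,185). I'll correct the small slip and dig there.

Run:
```python
from h import *
setG(.228,0,-.011)
y=-.348
go([.48,-.30,.25],0,v=.3)
e=dig(y); raise2(y,e); s()
f=seen(); cv2.imwrite('pics/w10.png',f['image'][:260,150:490])
```

```text
panel touch True [ 0.5309 -0.3483  0.0584] model z 0.0597
floor touch True [ 0.6153 -0.3485  0.0209]
t101.9 [ 0.509 -0.348  0.132] F [-0.7  0.6  5.2] g0.16 f118 j [-0.31  0.57  0.28  0.07 -1.5   1.87]
t103.7 [ 0.487 -0.348  0.096] F [-0.1 -0.6 -2.6] g0.16 f117 j [-0.51  0.24 -0.25 -0.35 -0.7   2.31]
t106.5 [ 0.413 -0.348  0.223] F [ 0.7 -1.1 -1.8] g0.17 f117 j [-0.7   0.   -0.2  -0.5  -0.93  2.49]
nuts seen [([0.518, -0.303, 0.092], 0.75), ([0.513, -0.363, 0.23], 0.69)]
```

View pics/w10.png

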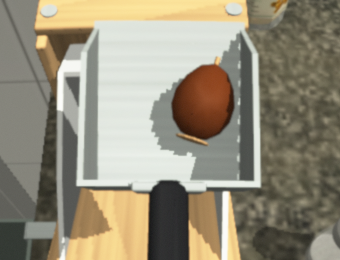

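The last visible nut is on the pan, at crop px (205,100). Next: pour, lay the scoop on the board, and inspect the bin from above.

Run:
```python
from h import *
setG(.228,0,-.0135)
pour()
g0=np.array([.424,.29,.121]); Z=np.zeros(3)
at=lambda dz: scoop(g0+[0,0,dz],0,-.15,ref=Z)
go(g0+[0,-.2,.15],0,v=.3,yaw=-.15,ref=Z)
robot.movel(*at(.15),.3); robot.movel(*at(.02),.15)
print(robot.movel(*at(-.012),.025,force_limit=3)); o=s()
fingers.grip(.4); robot.wait(.3)
zt=Rn.from_rotvec(o['tcp_rot']).apply([0,0,1])
robot.movel(np.array(o['tcp_pos'])-.14*zt,None,.2)
robot.move_pose([.52,-.328,.40],rot([1,0,0],DOWN)); s()
f,st,o=look('wrist',['nut0_mid','bin_lip'],kind='find'); print(o)
g=eyes.grab_frame('top')
a=np.zeros((480,800,3),np.uint8); a[:,:400]=cv2.resize(f['image'][60:300,220:420],(400,480)); a[:,400:]=cv2.resize(g['image'][215:325,140:300],(400,480)); 
cv2.imwrite('pics/fin1.png',a)
```

```text
t111.8 [0.438 0.094 0.281] F [ 0.1  0.4 -2. ] g0.16 f118 j [ 0.54  0.63  0.5  -0.04 -2.32  1.52]
centre [0.0833 0.001  0.0714] n [ 0.226  0.002 -0.974] a 0.228 resid 0.0007
top []
True
t116.5 [0.427 0.289 0.109] F [ 1.2 -0.1  1.4] g0.16 f118 j [ 1.05  0.16 -0.46  0.28 -0.88  0.2 ]
t120.3 [ 0.52  -0.327  0.4  ] F [ 0.3 -0.1 -0.9] g0.41 f0 j [-0.31  0.44  0.8  -0.   -1.93  1.88]
{'nut0_mid': [], 'bin_lip': []}
```

View pics/fin1.png

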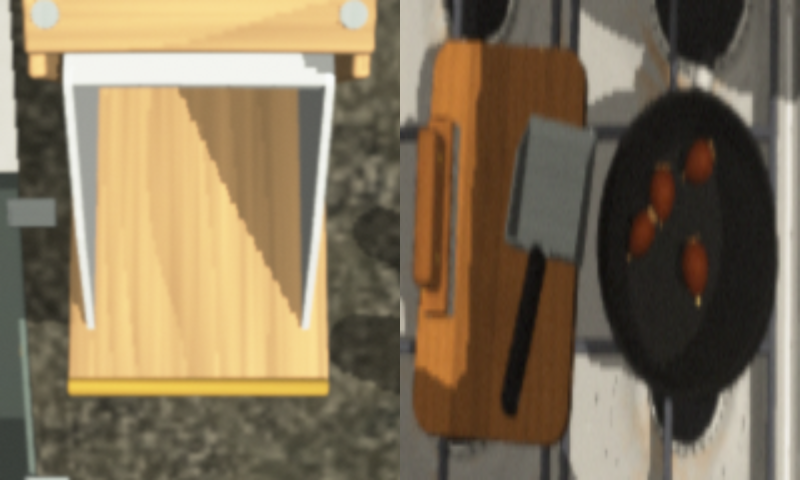

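Four nuts are in the pot at crop px (700,160), (662,190), (642,232) and (695,268), and the bin is empty. The board is longer along x, so the pan overhangs its right edge a little; I'll shift it after shutting the bin.

Run:
```python
from h import *
k=.5; fingers.grip(.45)
p,r,z=binpose(1.15,k,sx=-1)
robot.move_pose(p-.1*z,r)
print(robot.movel(p,r,0.12,force_limit=10)); s()
for t in np.linspace(1.05,0,9):
    p,r,z=binpose(t,k,sx=-1)
    if robot.movel(p,r,0.12,force_limit=25): print('hit',t); break
robot.wait(.3); s()
print(robot.movel(p+[.016,0,0],r,.03,force_limit=6)); o=s()
robot.movel(np.array(o['tcp_pos'])-[.004,0,0],r,.05)
robot.movel(np.array(o['tcp_pos'])+[-.004,0,.10],r,.2)
f,st,o=look('top',['bin_lip','salt_mid','herbs_mid','scoop_grip','scoop_pan','scraper_grip','board']); print(o)
# shift scoop left
g0=np.array([.424,.29,.121]); Z=np.zeros(3)
q,r=scoop(g0,0,-.15,ref=Z)
robot.move_pose(q+[0,0,.14],r)
f,st,o=look('wrist',['scoop_grip','scoop_pan','board']); print(o)
W=cloud(f,'wrist',st); np.save('wb.npy',W)
m=(abs(W[...,2]-.057)<.004)&(W[...,0]<.64)&(W[...,1]>.2)&(W[...,1]<.47)
for x in (.42,.45,.55,.6): 
    n=m&(abs(W[...,0]-x)<.01); print(x,np.nanmin(W[n][:,1]) if n.any() else None,np.nanmax(W[n][:,1]) if n.any() else None)
```

```text
False
t122.8 [ 0.458 -0.328  0.079] F [0.4 0.3 0.8] g0.45 f0 j [-0.58  0.19 -0.36 -0.55 -0.6   0.97]
t126.1 [ 0.612 -0.328  0.184] F [-0.1  1.   0.5] g0.45 f0 j [-0.27  0.56  0.46 -0.   -1.46  0.27]
False
t126.8 [ 0.629 -0.328  0.183] F [-3.4  0.7  0.2] g0.45 f1 j [-0.26  0.6   0.51 -0.   -1.49  0.26]
{'bin_lip': [(array([ 0.613, -0.329,  0.205]), 0.92)], 'salt_mid': [(array([ 0.504, -0.499,  0.047]), 0.67)], 'herbs_mid': [(array([ 0.422, -0.504,  0.046]), 0.83)], 'scoop_grip': [(array([ 0.422, -0.506,  0.045]), 0.74), (array([ 0.609, -0.33 , -0.002]), 0.59)], 'scoop_pan': [(array([0.527, 0.275, 0.058]), 0.59)], 'scraper_grip': [], 'board': []}
{'scoop_grip': [(array([0.423, 0.29 , 0.119]), 0.73), (array([0.547, 0.118, 0.055]), 0.48)], 'scoop_pan': [(array([0.524, 0.279, 0.055]), 0.73), (array([0.522, 0.155, 0.054]), 0.39)], 'board': [(array([0.492, 0.333, 0.031]), 0.78)]}
0.42 0.2524793678978157 0.42327430744068006
0.45 0.2003590814770172 0.4217082423264178
0.55 0.22916022177424986 0.3814679216393952
0.6 0.24363081525988547 0.4135634707008249
```

The bin is shut: lip at (0.613, 0.205), light contact on the final push. Shifting the scoop fully onto the board, then a final check.

Run:
```python
from h import *
setG(.228,0,-.013); Z=np.zeros(3)
g0=np.array([.423,.29,.121]); g1=g0+[.0,.028,0]
P=lambda g,dz: scoop(g+[0,0,dz],0,-.13,ref=Z)
fingers.grip(.4); robot.movel(*P(g0,.0),.12,force_limit=8); fingers.grip(0,60); s()
robot.movel(*P(g0,.04),.15); robot.movel(*P(g1,.04),.1); robot.movel(*P(g1,.01),.1)
print(robot.movel(*P(g1,-.012),.025,force_limit=3)); o=s()
fingers.grip(.4); robot.wait(.3)
zt=Rn.from_rotvec(o['tcp_rot']).apply([0,0,1])
robot.movel(np.array(o['tcp_pos'])-.15*zt,None,.2)
robot.move_pose([.33,.05,.36],rot([1,0,0],DOWN)); s()
f,st,o=look('top',['bin_lip','scoop_grip','scoop_pan','scraper_grip','board','shell0_mid','salt_mid','herbs_mid']); print(o)
g=eyes.grab_frame('scene')
a=np.zeros((480,800,3),np.uint8); a[:,:400]=cv2.resize(f['image'][150:345,130:530],(400,195*400//400)) if 0 else cv2.resize(f['image'][150:345,130:510],(400,480)); a[:,400:]=cv2.resize(g['image'][120:420,120:500],(400,480)); cv2.imwrite('pics/fin2.png',a)
```

```text
t132.5 [0.426 0.29  0.109] F [-0.8 -0.2  2.8] g0.18 f59 j [ 1.05  0.16 -0.47  0.28 -0.87  0.22]
True
t134.3 [0.426 0.318 0.109] F [ 1.3 -0.2  0.9] g0.18 f59 j [ 1.08  0.2  -0.42  0.28 -0.89  0.19]
t136.9 [0.33  0.05  0.359] F [-0.1  1.  -0.3] g0.40 f0 j [ 0.63 -0.19 -0.04 -0.   -1.73  0.94]
{'bin_lip': [(array([ 0.613, -0.328,  0.206]), 0.77)], 'scoop_grip': [(array([0.424, 0.313, 0.118]), 0.95)], 'scoop_pan': [(array([0.527, 0.306, 0.058]), 0.75), (array([ 0.611, -0.329,  0.206]), 0.7), (array([ 0.387, -0.185, -0.165]), 0.43)], 'scraper_grip': [(array([0.505, 0.398, 0.107]), 0.88)], 'board': [(array([0.492, 0.334, 0.037]), 0.68)], 'shell0_mid': [(array([0.48 , 0.123, 0.054]), 0.58), (array([0.494, 0.333, 0.034]), 0.51), (array([ 0.385, -0.185, -0.166]), 0.45), (array([0.522, 0.157, 0.049]), 0.16)], 'salt_mid': [(array([ 0.506, -0.5  ,  0.045]), 0.76)], 'herbs_mid': [(array([ 0.422, -0.507,  0.047]), 0.79)]}
```

View pics/fin2.png

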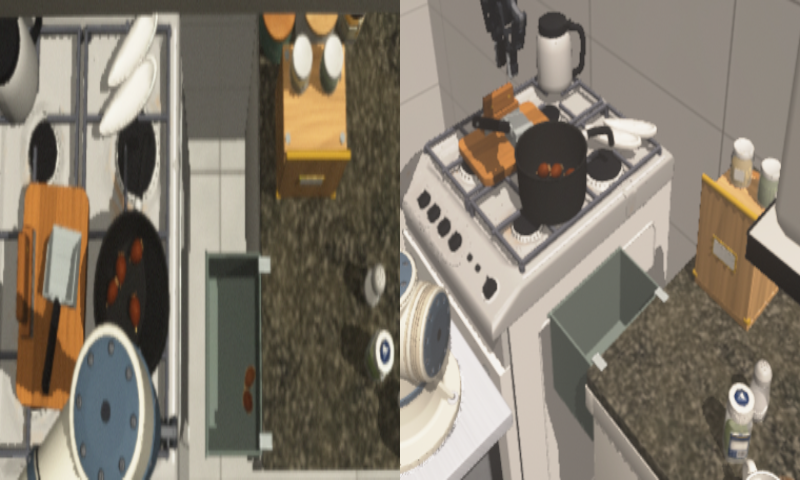

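The final picture shows the shells in the caddy at px (248,388), four nuts in the pot near (125,280), and the bin shut at (313,155). Scraper (25,280) and scoop (55,300) are on the board, and the salt and herb jars are undisturbed. Handing in.

```bash
python3 -c "
from h import *
print(workorder.job_done())"
```

```text
the job is handed in; nothing more can be done
None
```

The job is handed in after about 137 s of robot time: both shells are in the caddy, all four chestnuts found are in the pot, the bin is shut, the scraper stands and the scoop lies on the board, and the salt shaker and herb jar did not move; during one scoop the fingertips apparently pressed the bin panel at about 26 N.

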